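# Empties into the solvent-waste box

### The arm

A 6-joint arm with a two-finger parallel gripper is mounted at the origin on the work surface; the furniture and walls round the work are solid. World frame = base frame: x ahead of the robot, y to its left, z up, the work surface at z = 0. Lengths are in m, angles in rad, forces in N, time in s.
With the tool pointing down it reaches from about 0.375 to 0.9 m from the base axis. Payload 3.1 kg.
Tool frame: the origin (TCP) lies midway between the tips of the shut fingers; the grasp point (between the pads) lies 19 mm behind it (manip.grasp_offset is the distance from the TCP to the grasp point, in m); z points along the fingers, y is the line along which they close (so a half turn about z gives the same grasp; the last joint's range is limited). The gripper opens to 85 mm and grips with 20 to 120 N. Pads are 22 mm wide; open, the fingers measure 114 mm over their backs; the gripper's body (76 mm by 85 mm) begins 54 mm behind the grasp point. The pads swing forward as they close: fully open they stand 13 mm farther back than shut.
Start: joints at [0.968, 0.527, 1.433, -0, 1.181, -0.178], TCP at [0.258, 0.569, 0.231] pointing down, gripper open.
Joint ranges: [-3.08, 3.08], [-0.75, 2.2], [0.22, 2.44], [-1.43, 4.57], [0, 2.65], [-2.85, 2.85]. Speed limits (rad/s): [2.79, 2.79, 3.14, 3.14, 3.14, 3.14].

### API

Orientations are given as a unit quaternion [x, y, z, w].
In Python, from station import sensors, cams, order, manip gives the robot as it stands.
- The arm moves only by the tool move_arm, never from a script. Its argument "targets" is a list of rows, each an object of numbers: "dx", "dy", "dz": the shift along the world's x, y, z normalised to -1 to 1, where 1 is 25 mm; "rx", "ry", "rz": the turn, a rotation vector about the world's x, y, z normalised to -1 to 1, where 1 is 30 degrees. A call has exactly 10 rows; each row shifts and turns the commanded pose from where the row before left it; what a row does not reach is not made up. A row lasts 1/8 s, in which the tool goes at most 62.5 mm and 10.7 degrees, less where a joint would pass 70% of its speed; a pose out of reach is approached as far as the arm can. A call with a number of a shift or a turn outside -1 to 1 is refused whole. A call with a gripper value outside its range is refused whole. "claw" is the opening in per cent of the stroke, from 0 (shut) to 100 (fully open), set as the call begins (left out, the last holds). The fingers move at their own pace and stop on an object; "newtons" is the grip in N (left out, the last holds). Time passes only in rows, so rows that do not move let the fingers close, or fill a call up. It gives the time, the measured TCP pose, the force, the opening and the grip force at its end, in the units of the state.
- sensors.sense(): the state, without advancing time (a new reading comes with each control period).
- cams.snapshot(name): name is "scene" or "top"; returns the picture (420x560x3 uint8, red, green, blue); there is no depth.
- cams.camera_model(name): a dict with "fx", "fy", "cx", "cy" (pixels), "extrinsics" (4x4, takes a point from world to camera coordinates). Camera axes: x right, y down, z forward; pixel columns grow to the right and rows downward; lengths in m; the calibration is good to about 2 mm. A picture is of the moment at which its call begins. camera_model takes no time and is no camera call.
- order.sign_off(): hands the job in; it is judged then, once.
The state is a dict: "t": time; "q": joint angles; "qd": joint speeds; "tau": joint torques, N m; "tcp_pos": TCP position; "tool_rot": TCP orientation; "force": force on the tool from outside, world axes, zero at the start; "ft_torque": the same for the moment, N m; "finger_gap": opening from 0.0 (shut) to 1.0 (fully open); "gripper_force": force on a finger pad.
Only numpy, scipy, OpenCV 4.12 (cv2) and the standard library are available. Lean on these libraries where they do the work, as an engineer would, in place of code of your own. Each camera call takes 0.05 s, during which the arm holds its last target. There are 200 camera calls.

### The job

Throw away the two spent things on the bench, the blue ink bottle and the white marker: drop both through the slot in the top of the red solvent-waste box. The slot is closed by a sprung flap that will not open under their weight, so push it in and hold it in while you let go, and leave it sprung shut with nothing caught in it. The plum-coloured ink is still good: leave it standing where it is.

Things in the scene. Friction and masses are not known exactly. Their poses are not given: they have to be found in the camera images.
- spent_ink_mid (a point): Spent ink: BLUE ink dropper bottle with white label and black dropper cap, standing upright, 50 g. 80 high; body 25 diameter from its foot to 54 high, cap 18 diameter above that. This point is on its axis, half-way up (40 above its foot); z points to the cap.
- good_ink_mid (a point): Good ink: dark PLUM ink dropper bottle, same shape and size as the blue one, standing upright near it (which of the two stands where changes). Not to be moved. Point on its axis, 40 above its foot; z points to the cap.
- marker_mid (a point): Dried-up marker pen, white barrel and black cap, lying on the bench, 135 long (along its own y), 17 wide (x) and 16 high (z), 20 g. This point is its centre, 8 above the bench. Its heading varies.
- box_foot (a point): Solvent-waste box: red sheet-steel box fixed to the bench, 176 (x) by 220 (y) by 200 high, 3 mm walls, hollow, empty under the flap down to its floor (189 below the top). Its place and heading vary. Point: centre of its underside, on the bench. Axes: x from the drawer-handle side to the hinge side, y along the slot, z up.
- slot (a point): Centre of the slot in the box's flat top, 200 above the bench; axes as the box's. The slot measures 110 (x) by 172 (y) and is filled by a grey metal flap level with the top.
- hinge (a point): Middle of the flap's hinge line, which runs along the box's y, 57 from the slot's centre towards +x and 2.5 above the top; barrel and springs there stand up to 8 above the top. The flap reaches 109 from here towards -x (its free edge) and swings down into the box about this line. Axes as the box's.
- flap (a joint): Angle of the sprung flap, rad: 0 = shut, level with the top; grows as it is pushed down into the box, up to a stop at 1.42. It springs shut by itself when freed. It takes about 1.6 N at mid-slot to start it, 0.09 N m about the hinge, rising to about 0.17 N m fully in.
There are look-alikes about, which are no part of the job. Of the things that look like the part that bears marker_mid, the larger one is meant.

How it is judged:
By the outcome, as a careful person would: the job done as asked, in the order asked, and still so for the second after the job is handed in, with the robot touching nothing.
It also fails if it takes over 61 s, if anything falls off the work surface, if the arm or the gripper's body presses on something with over 40 N, if the wrist force passes 120 N, or if a joint passes its speed limit or range.

## Working session

There is one attempt and no reset: what is moved stays moved. The work goes in short steps, Python scripts to look and compute and a tool call to move; the robot and the scene stay as the last step left them, time stands still between calls to the robot, and variables do not carry over. Pictures are saved under pics/ and viewed, at most 10 in all, crops included, and the job is handed in when it is done.

Besides the shell and the picture viewer there is one more tool, called after "Call:" in YAML: its name, and indented under it one key for each argument. move_arm: Moves the arm, as the interface text tells. Scaled input: -1 to 1 covers 25 mm each way for a shift and 30 degrees each way for a turn. Its arguments: {"type":"object","properties":{"targets":{"type":"array"},"claw":{"type":"number"},"newtons":{"type":"number"}},"required":["targets"]}

```bash
mkdir -p pics; ls
python3 - <<'E'
from station import sensors,cams,manip
import cv2,numpy as np
for n in("scene","top"):
    cv2.imwrite(f"pics/{n}0.png",cv2.resize(cams.snapshot(n)[:,:,::-1],(784,588)))
    m=cams.camera_model(n);print(n,m["fx"],m["fy"],m["cx"],m["cy"],np.round(m["extrinsics"],3).tolist())
print(manip.grasp_offset,sensors.sense())
E
```

```text
pics
scene 396.290191542203 396.290191542203 275.8926041694033 207.43468453309745 [[0.785, -0.62, -0.013, -0.362], [-0.268, -0.321, -0.908, 0.294], [0.559, 0.716, -0.419, 0.564], [0.0, 0.0, 0.0, 1.0]]
top 386.83400270139754 386.83400270139754 277.7830469675689 207.36685417294697 [[-0.015, -0.999, 0.033, 0.061], [-0.993, 0.011, -0.12, 0.528], [0.119, -0.034, -0.992, 0.91], [0.0, 0.0, 0.0, 1.0]]
0.0187 {'t': 0.1, 'q': array([ 9.67485925e-01,  5.28375880e-01,  1.43378703e+00, -2.01357052e-05,
        1.18139963e+00, -1.78519240e-01]), 'qd': array([ 7.93382006e-05, -1.74634216e-03, -1.60348904e-03, -1.37043851e-03,
        1.86761075e-04,  6.43883855e-04]), 'tau': array([-3.64418302e-04, -4.43305957e+01, -1.78585374e+01, -2.51581214e-04,
        3.90310830e-03, -3.09403649e-07]), 'tcp_pos': array([0.25719572, 0.5689135 , 0.23042574]), 'tool_rot': array([ 2.10798404e-01,  9.77529060e-01, -9.14190541e-04, -3.66690450e-04]), 'force': array([ 0.98677739, -0.9882871 ,  0.21209042]), 'ft_torque': array([-0.00695117,  0.05480142,  0.04375059]), 'gripper_force': 0.0, 'finger_gap': 1.001926046220776}
```

View pics/scene0.png

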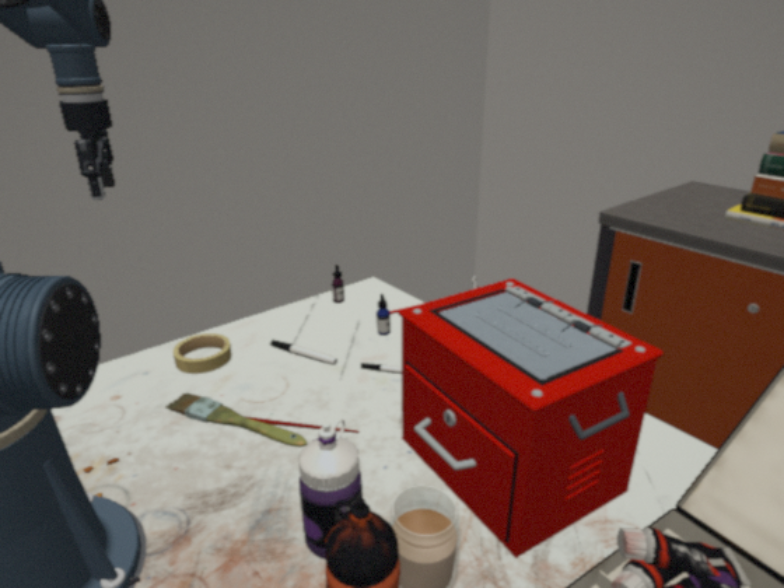

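View pics/top0.png

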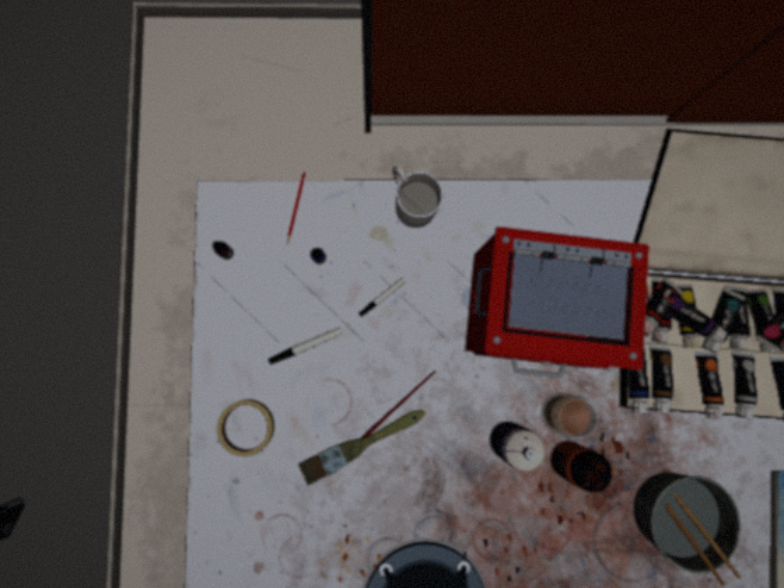

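The scene view shows plum at (338,285), blue at (383,318) and two markers. In the top view, the bottles are at (222,249) and (318,255), the larger marker at (305,345) and the box top corners near (503,235), (645,247), (640,365), (492,345).

```bash
cat > h.py <<'E'
from station import sensors,cams
import cv2,numpy as np
def ray(n,u,v,z):  # raw pixel -> world at height z
    m=cams.camera_model(n);E=np.array(m["extrinsics"]);R,t=E[:3,:3],E[:3,3]
    c=-R.T@t;d=R.T@np.array([(u-m["cx"])/m["fx"],(v-m["cy"])/m["fy"],1])
    return (c+d*(z-c[2])/d[2])
def proj(n,p):
    m=cams.camera_model(n);E=np.array(m["extrinsics"]);q=E[:3,:3]@np.array(p)+E[:3,3]
    return np.array([m["fx"]*q[0]/q[2]+m["cx"],m["fy"]*q[1]/q[2]+m["cy"]])
E
python3 - <<'E'
from h import *
t=cams.snapshot("top")[:,:,::-1];s=cams.snapshot("scene")[:,:,::-1]
a=cv2.resize(t[160:270,140:260],None,fx=5,fy=5,interpolation=cv2.INTER_CUBIC)
b=cv2.resize(t[155:275,325:475],None,fx=5,fy=5,interpolation=cv2.INTER_CUBIC)
cv2.imwrite("pics/a.png",a);cv2.imwrite("pics/b.png",b)
S=1/1.4
for n,u,v in[("plum",222,249),("blue",318,255)]:
    p=ray("top",u*S,v*S,.06);print(n,p.round(3),"scene",proj("scene",p)*1.4)
for u,v in[(503,235),(645,247),(640,365),(492,345)]: print(ray("top",u*S,v*S,.2).round(3))
for u,v in[(268,358),(342,330)]: print(ray("top",u*S,v*S,.01).round(3))
E
```

```text
plum [0.599 0.334 0.06 ] scene [336.52316765 276.30050099]
blue [0.587 0.174 0.06 ] scene [381.03384369 305.27930317]
[ 0.587 -0.107  0.2  ]
[ 0.568 -0.315  0.2  ]
[ 0.397 -0.296  0.2  ]
[ 0.429 -0.085  0.2  ]
[0.415 0.265 0.01 ]
[0.462 0.136 0.01 ]
```

View pics/a.png

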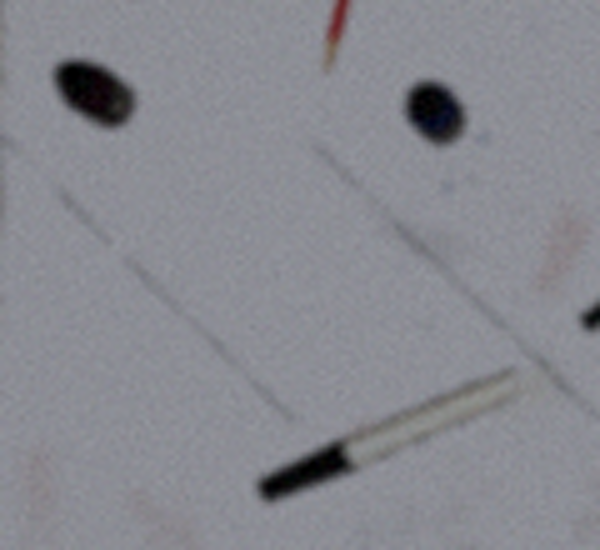

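View pics/b.png

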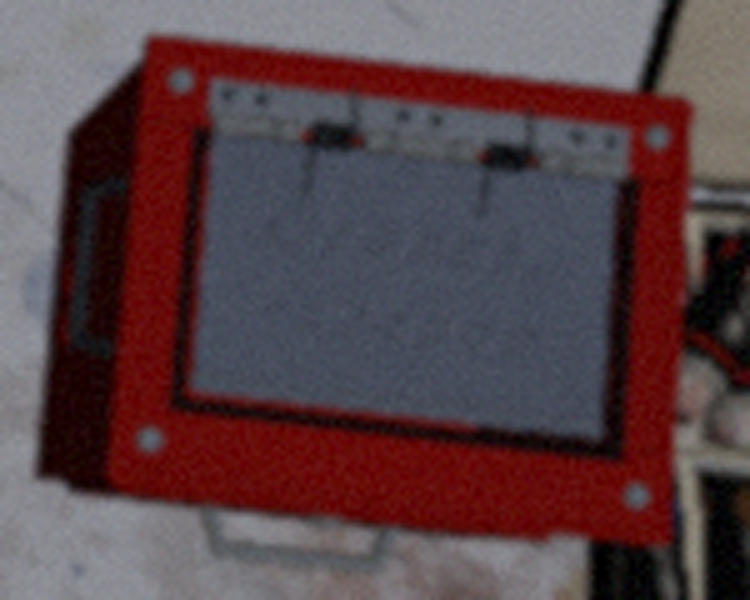

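Crop a: blue bottle centre is at (435,112), and the marker runs from (262,490) to (517,383). Crop b: box top corners are (148,38), (690,103), (668,545), (110,488), with the hinge on the upper edge.

Run:
```python
from h import *
A=lambda u,v,z:ray("top",140+u/5,160+v/5,z)
B=lambda u,v,z:ray("top",325+u/5,155+v/5,z)
m=cams.camera_model("top");E=np.array(m["extrinsics"]);print("cam",-E[:3,:3].T@E[:3,3])
C=[B(*p,.2) for p in[(148,38),(690,103),(668,545),(110,488)]]
print(np.round(C,3),"centre",np.mean(C,0).round(3),[np.linalg.norm(C[i]-C[i-1]).round(3) for i in range(4)])
ex=(C[0]+C[1]-C[2]-C[3])[:2];ey=(C[0]+C[3]-C[1]-C[2])[:2]
print("yaw x",np.degrees(np.arctan2(ex[1],ex[0])),"yaw y",np.degrees(np.arctan2(ey[1],ey[0])))
S=[B(*p,.2) for p in[(200,128),(635,182),(617,455),(175,403)]];print("slot",np.round(S,3),np.mean(S,0).round(3))
c,b=A(262,490,.008),A(517,383,.008);d=b-c;print("marker",c.round(3),b.round(3),((c+b)/2).round(3),np.linalg.norm(d),np.degrees(np.arctan2(d[1],d[0])))
# bottle: silhouettes by darkness, fit model by hull projection
from scipy.optimize import minimize
im=cams.snapshot("top").astype(int)
def sil(p):
    P=[proj("top",(p[0]+r*np.cos(a),p[1]+r*np.sin(a),z)) for r,z in[(.0125,0),(.0125,.05),(.009,.055),(.009,.08)] for a in np.linspace(0,6.28,24)]
    return np.mean([np.min(P,0),np.max(P,0)],0)
for n,(u,v) in dict(blue=(227,182.4),plum=(159,178.5)).items():
    w=im[int(v)-12:int(v)+13,int(u)-14:int(u)+15].max(2)<85
    k,l,st,ce=cv2.connectedComponentsWithStats(w.astype(np.uint8));i=1+np.argmax(st[1:,4]);s=st[i]
    t=np.array([int(u)-14+s[0]+(s[2]-1)/2,int(v)-12+s[1]+(s[3]-1)/2])
    r=minimize(lambda p:np.sum((sil(p)-t)**2),ray("top",u,v,.04)[:2],method="Nelder-Mead")
    print(n,s,t,r.x.round(4),r.fun)
```

```text
cam [0.41651271 0.08593813 0.964627  ]
[[ 0.598 -0.098  0.2  ]
 [ 0.57  -0.32   0.2  ]
 [ 0.391 -0.298  0.2  ]
 [ 0.417 -0.076  0.2  ]] centre [ 0.494 -0.198  0.2  ] [np.float64(0.183), np.float64(0.224), np.float64(0.18), np.float64(0.224)]
yaw x -7.027959502222012 yaw y 82.97435826357943
slot [[ 0.561 -0.118  0.2  ]
 [ 0.537 -0.295  0.2  ]
 [ 0.427 -0.28   0.2  ]
 [ 0.45  -0.103  0.2  ]] [ 0.494 -0.199  0.2  ]
marker [0.41  0.263 0.008] [0.46  0.139 0.008] [0.435 0.201 0.008] 0.13398730889871052 -67.95134434927064Traceback (most recent call last):
  File "<stdin>", line 21, in <module>
    res = _minimize_neldermead(fun, x0, args, callback, bounds=bounds,
                               **options)
    fxe = func(xe)
    fx = function(np.copy(x), *(wrapper_args + args))
  File "<stdin>", line 21, in <lambda>
  File "<stdin>", line 15, in sil
  File "h.py", line 8, in proj
    m=cams.camera_model(n);E=np.array(m["extrinsics"]);q=E[:3,:3]@np.array(p)+E[:3,3]
ValueError: time passes only in moves, steps and waits
```

Call:
move_arm:
  targets:
    - {"dx": 0.67, "dy": -0.79, "dz": -0.2, "rz": 0.029}
    - {"dx": 0.67, "dy": -0.79, "dz": -0.2, "rz": 0.029}
    - {"dx": 0.67, "dy": -0.79, "dz": -0.2, "rz": 0.029}
    - {"dx": 0.67, "dy": -0.79, "dz": -0.2, "rz": 0.029}
    - {"dx": 0.67, "dy": -0.79, "dz": -0.2, "rz": 0.029}
    - {"dx": 0.67, "dy": -0.79, "dz": -0.2, "rz": 0.029}
    - {"dx": 0.67, "dy": -0.79, "dz": -0.2, "rz": 0.029}
    - {"dx": 0.67, "dy": -0.79, "dz": -0.2, "rz": 0.029}
    - {"dx": 0.67, "dy": -0.79, "dz": -0.2, "rz": 0.029}
    - {"dx": 0.67, "dy": -0.79, "dz": -0.2, "rz": 0.029}
  claw: 100
  newtons: 25

```text
schema error: expected keys dx, dy, dz, rx, ry, rz
```

Call:
move_arm:
  targets:
    - {"dx": 0.67, "dy": -0.79, "dz": -0.2, "rz": 0.029}
    - {"dx": 0.67, "dy": -0.79, "dz": -0.2, "rz": 0.029}
    - {"dx": 0.67, "dy": -0.79, "dz": -0.2, "rz": 0.029}
    - {"dx": 0.67, "dy": -0.79, "dz": -0.2, "rz": 0.029}
    - {"dx": 0.67, "dy": -0.79, "dz": -0.2, "rz": 0.029}
    - {"dx": 0.67, "dy": -0.79, "dz": -0.2, "rz": 0.029}
    - {"dx": 0.67, "dy": -0.79, "dz": -0.2, "rz": 0.029}
    - {"dx": 0.67, "dy": -0.79, "dz": -0.2, "rz": 0.029}
    - {"dx": 0.67, "dy": -0.79, "dz": -0.2, "rz": 0.029}
    - {"dx": 0.6, "dy": -0.7, "dz": -0.2, "rz": 0.029}

```text
schema error: expected keys dx, dy, dz, rx, ry, rz
```

Run:
```python
from h import *
s=sensors.sense();print(s["t"],s["tcp_pos"],s["tool_rot"],s["force"])
im=cams.snapshot("scene")[:,:,::-1]
cv2.imwrite("pics/c.png",cv2.resize(im[130:290,180:390],None,fx=3.7,fy=3.7,interpolation=cv2.INTER_CUBIC))
```

```text
0.25 [0.25736183 0.56917975 0.23083076] [ 2.10801233e-01  9.77528810e-01 -4.77855199e-04 -1.95343765e-04] [-0.11152126 -0.13499127 -0.11150313]
```

View pics/c.png

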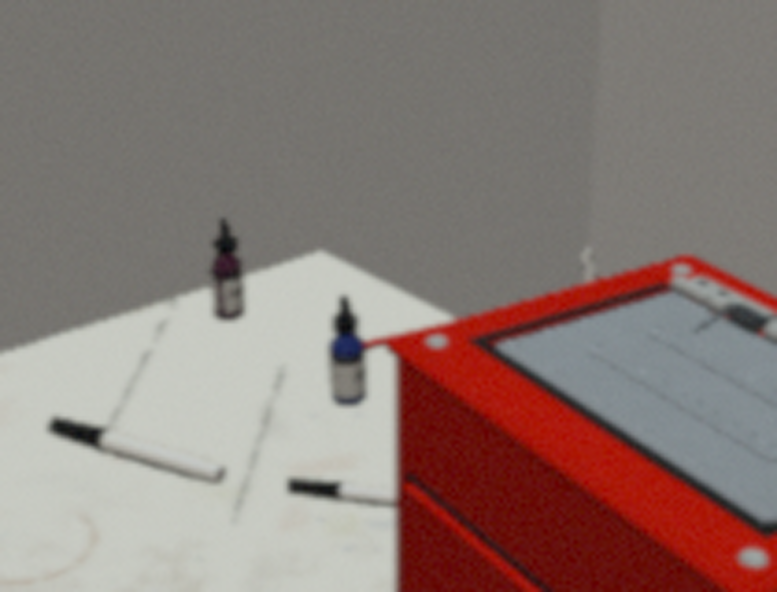

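All six keys are needed in each row. The picture shows blue at crop (347,350) with its foot at (347,402), and plum farther left.

Call:
move_arm:
  targets:
    - {"dx": 0.67, "dy": -0.79, "dz": -0.2, "rx": 0, "ry": 0, "rz": 0.029}
    - {"dx": 0.67, "dy": -0.79, "dz": -0.2, "rx": 0, "ry": 0, "rz": 0.029}
    - {"dx": 0.67, "dy": -0.79, "dz": -0.2, "rx": 0, "ry": 0, "rz": 0.029}
    - {"dx": 0.67, "dy": -0.79, "dz": -0.2, "rx": 0, "ry": 0, "rz": 0.029}
    - {"dx": 0.67, "dy": -0.79, "dz": -0.2, "rx": 0, "ry": 0, "rz": 0.029}
    - {"dx": 0.67, "dy": -0.79, "dz": -0.2, "rx": 0, "ry": 0, "rz": 0.029}
    - {"dx": 0.67, "dy": -0.79, "dz": -0.2, "rx": 0, "ry": 0, "rz": 0.029}
    - {"dx": 0.67, "dy": -0.79, "dz": -0.2, "rx": 0, "ry": 0, "rz": 0.029}
    - {"dx": 0.67, "dy": -0.79, "dz": -0.2, "rx": 0, "ry": 0, "rz": 0.029}
    - {"dx": 0.67, "dy": -0.79, "dz": -0.2, "rx": 0, "ry": 0, "rz": 0.029}
  claw: 100
  newtons: 25

```text
t: 1.55
tcp_pos: [0.4256, 0.3713, 0.1812]
tool_rot: [0.136, 0.991, 0.0, 0.0]
force: [0.7, 0.4, 0.6]
finger_gap: 0.997
gripper_force: 0.0
```

Run:
```python
from h import *
s=sensors.sense();print(s["t"],s["tcp_pos"],s["tool_rot"],s["force"])
p=ray("scene",180+347/3.7,130+402/3.7,0);print(p, "axis est:",p)
p=ray("scene",180+346/3.7,130+350/3.7,.04);print("scene mid",p)
p=ray("top",140+435/5,160+112/5,.04);print("top mid",p)
```

```text
1.55 [0.42561146 0.37133048 0.18120757] [1.35793246e-01 9.90737192e-01 7.10452073e-05 7.20131748e-05] [0.7321977  0.43968548 0.56634721]
[0.59050525 0.17323504 0.        ] axis est: [0.59050525 0.17323504 0.        ]
scene mid [0.5911113 0.1741603 0.04     ]
top mid [0.58994079 0.17590796 0.04      ]
```

Call:
move_arm:
  targets:
    - {"dx": 0.66, "dy": -0.785, "dz": -0.2, "rx": 0, "ry": 0, "rz": 0.029}
    - {"dx": 0.66, "dy": -0.785, "dz": -0.2, "rx": 0, "ry": 0, "rz": 0.029}
    - {"dx": 0.66, "dy": -0.785, "dz": -0.2, "rx": 0, "ry": 0, "rz": 0.029}
    - {"dx": 0.66, "dy": -0.785, "dz": -0.2, "rx": 0, "ry": 0, "rz": 0.029}
    - {"dx": 0.66, "dy": -0.785, "dz": -0.2, "rx": 0, "ry": 0, "rz": 0.029}
    - {"dx": 0.66, "dy": -0.785, "dz": -0.2, "rx": 0, "ry": 0, "rz": 0.029}
    - {"dx": 0.66, "dy": -0.785, "dz": -0.2, "rx": 0, "ry": 0, "rz": 0.029}
    - {"dx": 0.66, "dy": -0.785, "dz": -0.2, "rx": 0, "ry": 0, "rz": 0.029}
    - {"dx": 0.66, "dy": -0.785, "dz": -0.2, "rx": 0, "ry": 0, "rz": 0.029}
    - {"dx": 0.66, "dy": -0.785, "dz": -0.2, "rx": 0, "ry": 0, "rz": 0.029}

```text
t: 2.8
tcp_pos: [0.5906, 0.175, 0.1311]
tool_rot: [0.06, 0.998, 0.0, 0.0]
force: [0.0, 0.9, -1.1]
finger_gap: 1.002
gripper_force: 0.0
```

Call:
move_arm:
  targets:
    - {"dx": 0, "dy": 0, "dz": -0.2, "rx": 0, "ry": 0, "rz": 0}
    - {"dx": 0, "dy": 0, "dz": -0.5, "rx": 0, "ry": 0, "rz": 0}
    - {"dx": 0, "dy": 0, "dz": -0.5, "rx": 0, "ry": 0, "rz": 0}
    - {"dx": 0, "dy": 0, "dz": -0.5, "rx": 0, "ry": 0, "rz": 0}
    - {"dx": 0, "dy": 0, "dz": -0.5, "rx": 0, "ry": 0, "rz": 0}
    - {"dx": 0, "dy": 0, "dz": -0.5, "rx": 0, "ry": 0, "rz": 0}
    - {"dx": 0, "dy": 0, "dz": -0.5, "rx": 0, "ry": 0, "rz": 0}
    - {"dx": 0, "dy": 0, "dz": -0.5, "rx": 0, "ry": 0, "rz": 0}
    - {"dx": 0, "dy": 0, "dz": -0.5, "rx": 0, "ry": 0, "rz": 0}
    - {"dx": 0, "dy": 0, "dz": -0.1, "rx": 0, "ry": 0, "rz": 0}

```text
t: 4.05
tcp_pos: [0.5894, 0.1756, 0.0226]
tool_rot: [0.061, 0.998, -0.0, -0.001]
force: [0.4, -0.1, -0.0]
finger_gap: 1.001
gripper_force: 0.0
```

Call:
move_arm:
  targets:
    - {"dx": 0, "dy": 0, "dz": 0, "rx": 0, "ry": 0, "rz": 0}
    - {"dx": 0, "dy": 0, "dz": 0, "rx": 0, "ry": 0, "rz": 0}
    - {"dx": 0, "dy": 0, "dz": 0, "rx": 0, "ry": 0, "rz": 0}
    - {"dx": 0, "dy": 0, "dz": 0, "rx": 0, "ry": 0, "rz": 0}
    - {"dx": 0, "dy": 0, "dz": 0, "rx": 0, "ry": 0, "rz": 0}
    - {"dx": 0, "dy": 0, "dz": 0, "rx": 0, "ry": 0, "rz": 0}
    - {"dx": 0, "dy": 0, "dz": 0, "rx": 0, "ry": 0, "rz": 0}
    - {"dx": 0, "dy": 0, "dz": 0, "rx": 0, "ry": 0, "rz": 0}
    - {"dx": 0, "dy": 0, "dz": 0, "rx": 0, "ry": 0, "rz": 0}
    - {"dx": 0, "dy": 0, "dz": 0, "rx": 0, "ry": 0, "rz": 0}
  claw: 0
  newtons: 40

```text
t: 5.3
tcp_pos: [0.5904, 0.1758, 0.0244]
tool_rot: [0.061, 0.998, 0.0, 0.0]
force: [0.1, 0.5, 5.7]
finger_gap: 0.268
gripper_force: 39.4
```

Call:
move_arm:
  targets:
    - {"dx": 0, "dy": 0, "dz": 1, "rx": 0, "ry": 0, "rz": 0}
    - {"dx": 0, "dy": 0, "dz": 1, "rx": 0, "ry": 0, "rz": 0}
    - {"dx": 0, "dy": 0, "dz": 1, "rx": 0, "ry": 0, "rz": 0}
    - {"dx": 0, "dy": 0, "dz": 1, "rx": 0, "ry": 0, "rz": 0}
    - {"dx": 0, "dy": 0, "dz": 1, "rx": 0, "ry": 0, "rz": 0}
    - {"dx": 0, "dy": 0, "dz": 1, "rx": 0, "ry": 0, "rz": 0}
    - {"dx": 0, "dy": 0, "dz": 1, "rx": 0, "ry": 0, "rz": 0}
    - {"dx": 0, "dy": 0, "dz": 1, "rx": 0, "ry": 0, "rz": 0}
    - {"dx": 0, "dy": 0, "dz": 1, "rx": 0, "ry": 0, "rz": 0}
    - {"dx": 0, "dy": 0, "dz": 1, "rx": 0, "ry": 0, "rz": 0}

```text
t: 6.55
tcp_pos: [0.5894, 0.1756, 0.2737]
tool_rot: [0.061, 0.998, -0.0, -0.001]
force: [0.9, -0.5, -0.8]
finger_gap: 0.274
gripper_force: 39.3
```

Call:
move_arm:
  targets:
    - {"dx": -0.15, "dy": -0.75, "dz": 0, "rx": 0, "ry": 0, "rz": 0}
    - {"dx": -0.15, "dy": -0.75, "dz": 0, "rx": 0, "ry": 0, "rz": 0}
    - {"dx": -0.15, "dy": -0.75, "dz": 0, "rx": 0, "ry": 0, "rz": 0}
    - {"dx": -0.15, "dy": -0.75, "dz": 0, "rx": 0, "ry": 0, "rz": 0}
    - {"dx": -0.15, "dy": -0.75, "dz": 0, "rx": 0, "ry": 0, "rz": 0}
    - {"dx": -0.15, "dy": -0.75, "dz": 0, "rx": 0, "ry": 0, "rz": 0}
    - {"dx": -0.15, "dy": -0.75, "dz": 0, "rx": 0, "ry": 0, "rz": 0}
    - {"dx": -0.15, "dy": -0.75, "dz": 0, "rx": 0, "ry": 0, "rz": 0}
    - {"dx": -0.15, "dy": -0.75, "dz": 0, "rx": 0, "ry": 0, "rz": 0}
    - {"dx": -0.15, "dy": -0.75, "dz": 0, "rx": 0, "ry": 0, "rz": 0}

```text
t: 7.8
tcp_pos: [0.5523, -0.013, 0.2738]
tool_rot: [0.06, 0.998, -0.0, 0.0]
force: [0.7, -0.2, -0.1]
finger_gap: 0.276
gripper_force: 39.3
```

Call:
move_arm:
  targets:
    - {"dx": -0.15, "dy": -0.75, "dz": 0, "rx": 0, "ry": 0, "rz": 0}
    - {"dx": -0.15, "dy": -0.75, "dz": 0, "rx": 0, "ry": 0, "rz": 0}
    - {"dx": -0.15, "dy": -0.75, "dz": 0, "rx": 0, "ry": 0, "rz": 0}
    - {"dx": -0.15, "dy": -0.75, "dz": 0, "rx": 0, "ry": 0, "rz": 0}
    - {"dx": -0.15, "dy": -0.75, "dz": 0, "rx": 0, "ry": 0, "rz": 0}
    - {"dx": -0.15, "dy": -0.75, "dz": 0, "rx": 0, "ry": 0, "rz": 0}
    - {"dx": -0.15, "dy": -0.75, "dz": 0, "rx": 0, "ry": 0, "rz": 0}
    - {"dx": -0.15, "dy": -0.75, "dz": 0, "rx": 0, "ry": 0, "rz": 0}
    - {"dx": -0.15, "dy": -0.75, "dz": 0, "rx": 0, "ry": 0, "rz": 0}
    - {"dx": -0.15, "dy": -0.75, "dz": 0, "rx": 0, "ry": 0, "rz": 0}

```text
t: 9.05
tcp_pos: [0.5148, -0.2006, 0.2738]
tool_rot: [0.061, 0.998, -0.0, 0.0]
force: [0.9, 0.7, -0.9]
finger_gap: 0.275
gripper_force: 39.3
```

Run:
```python
from h import *
im=cams.snapshot("scene")[:,:,::-1]
cv2.imwrite("pics/d.png",cv2.resize(im[80:330,240:490],None,fx=2.3,fy=2.3,interpolation=cv2.INTER_CUBIC))
```

```text
(no output)
```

View pics/d.png

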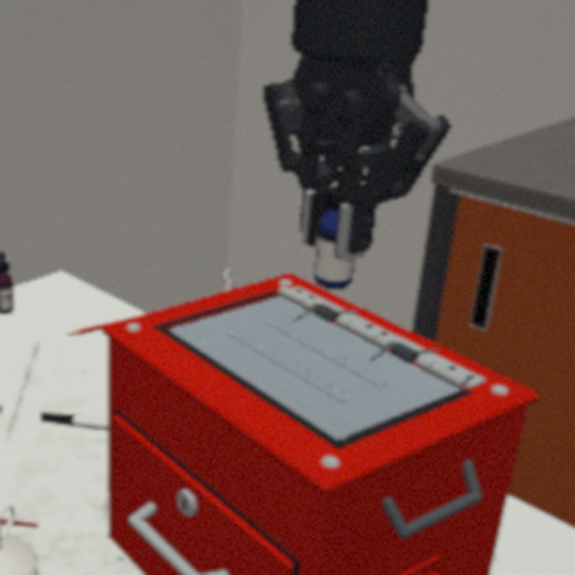

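The bottle is held upright over the hinge side of the flap, at crop (333,250).

Call:
move_arm:
  targets:
    - {"dx": 0, "dy": 0, "dz": -0.5, "rx": 0, "ry": 0, "rz": 0}
    - {"dx": 0, "dy": 0, "dz": -0.5, "rx": 0, "ry": 0, "rz": 0}
    - {"dx": 0, "dy": 0, "dz": -0.5, "rx": 0, "ry": 0, "rz": 0}
    - {"dx": 0, "dy": 0, "dz": -0.5, "rx": 0, "ry": 0, "rz": 0}
    - {"dx": 0, "dy": 0, "dz": -0.5, "rx": 0, "ry": 0, "rz": 0}
    - {"dx": 0, "dy": 0, "dz": -0.5, "rx": 0, "ry": 0, "rz": 0}
    - {"dx": 0, "dy": 0, "dz": -0.5, "rx": 0, "ry": 0, "rz": 0}
    - {"dx": 0, "dy": 0, "dz": -0.5, "rx": 0, "ry": 0, "rz": 0}
    - {"dx": 0, "dy": 0, "dz": -0.5, "rx": 0, "ry": 0, "rz": 0}
    - {"dx": 0, "dy": 0, "dz": -0.3, "rx": 0, "ry": 0, "rz": 0}

```text
t: 10.35
tcp_pos: [0.5143, -0.1989, 0.1524]
tool_rot: [0.061, 0.998, 0.001, -0.001]
force: [-1.9, -0.0, 1.7]
finger_gap: 0.273
gripper_force: 39.5
```

Run:
```python
from h import *
im=cams.snapshot("scene")[:,:,::-1]
cv2.imwrite("pics/e.png",cv2.resize(im[80:330,240:490],None,fx=2.3,fy=2.3,interpolation=cv2.INTER_CUBIC))
```

```text
(no output)
```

View pics/e.png

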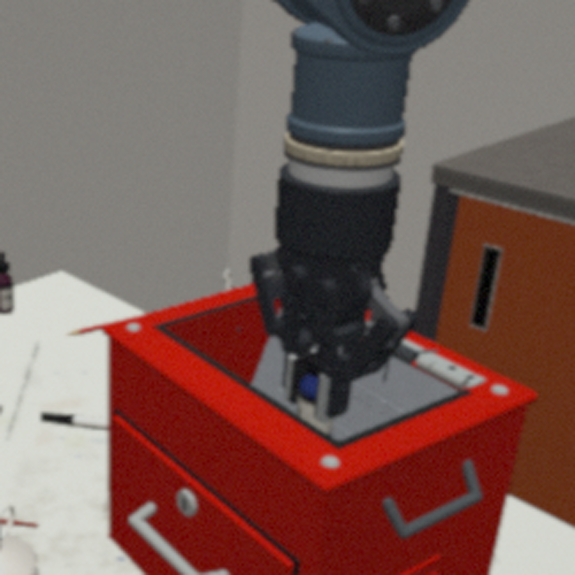

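The flap is pushed in steeply with the bottle inside the slot. I'll go a little deeper, then release.

Call:
move_arm:
  targets:
    - {"dx": 0, "dy": 0, "dz": -0.2, "rx": 0, "ry": 0, "rz": 0}
    - {"dx": 0, "dy": 0, "dz": -0.2, "rx": 0, "ry": 0, "rz": 0}
    - {"dx": 0.1, "dy": 0, "dz": 0, "rx": 0, "ry": 0, "rz": 0}
    - {"dx": 0, "dy": 0, "dz": 0, "rx": 0, "ry": 0, "rz": 0}
    - {"dx": 0, "dy": 0, "dz": 0, "rx": 0, "ry": 0, "rz": 0}
    - {"dx": 0, "dy": 0, "dz": 0, "rx": 0, "ry": 0, "rz": 0}
    - {"dx": 0, "dy": 0, "dz": 0, "rx": 0, "ry": 0, "rz": 0}
    - {"dx": 0, "dy": 0, "dz": 0, "rx": 0, "ry": 0, "rz": 0}
    - {"dx": 0, "dy": 0, "dz": 0, "rx": 0, "ry": 0, "rz": 0}
    - {"dx": 0, "dy": 0, "dz": 0, "rx": 0, "ry": 0, "rz": 0}

```text
t: 11.65
tcp_pos: [0.5175, -0.1992, 0.1438]
tool_rot: [0.061, 0.998, 0.0, -0.0]
force: [-2.4, 0.9, -1.3]
finger_gap: 0.265
gripper_force: 39.3
```

Call:
move_arm:
  targets:
    - {"dx": 0, "dy": 0, "dz": 0, "rx": 0, "ry": 0, "rz": 0}
    - {"dx": 0, "dy": 0, "dz": 0, "rx": 0, "ry": 0, "rz": 0}
    - {"dx": 0, "dy": 0, "dz": 0, "rx": 0, "ry": 0, "rz": 0}
    - {"dx": 0, "dy": 0, "dz": 0, "rx": 0, "ry": 0, "rz": 0}
    - {"dx": 0.1, "dy": 0, "dz": 0, "rx": 0, "ry": 0, "rz": 0}
    - {"dx": 0.1, "dy": 0, "dz": 0, "rx": 0, "ry": 0, "rz": 0}
    - {"dx": 0.1, "dy": 0, "dz": 0, "rx": 0, "ry": 0, "rz": 0}
    - {"dx": 0, "dy": 0, "dz": 0, "rx": 0, "ry": 0, "rz": 0}
    - {"dx": 0, "dy": 0, "dz": 0, "rx": 0, "ry": 0, "rz": 0}
    - {"dx": 0, "dy": 0, "dz": 0, "rx": 0, "ry": 0, "rz": 0}
  claw: 60

```text
t: 12.9
tcp_pos: [0.525, -0.1994, 0.1438]
tool_rot: [0.061, 0.998, -0.0, -0.0]
force: [-4.2, -0.6, -0.9]
finger_gap: 0.598
gripper_force: 1.4
```

Run:
```python
from h import *
im=cams.snapshot("scene")[:,:,::-1]
im2=cams.snapshot("top")[:,:,::-1]
f=lambda i:cv2.resize(i,(390,560),interpolation=cv2.INTER_CUBIC)
cv2.imwrite("pics/f.png",np.hstack([f(im[170:300,285:375]),f(im2[140:280,330:430])]))
```

```text
(no output)
```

View pics/f.png

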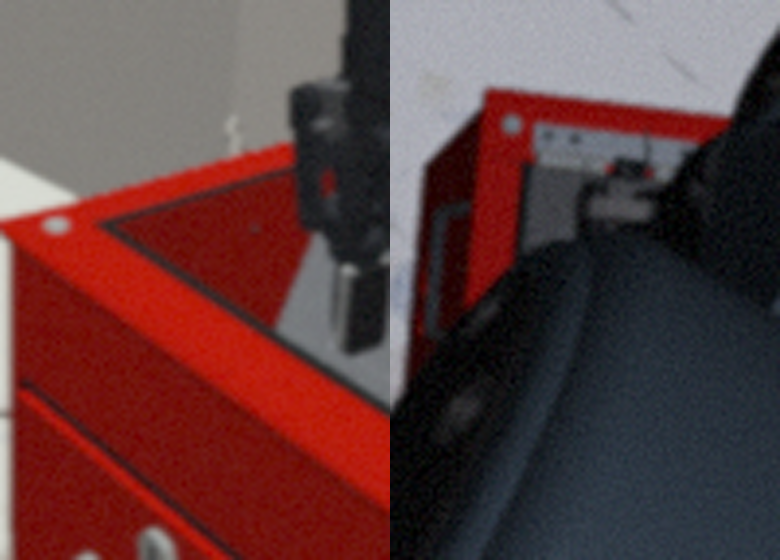

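The flap is held open by the finger, but the crop misses the gap between the fingers. I'll check for blue and label pixels numerically.

Run:
```python
from h import *
def cnt(im,bgr=False):
    i=im.astype(int); i=i[:,:,::-1] if bgr else i
    m=(i[...,2]>i[...,0]+35)&(i[...,2]>i[...,1]+25); ys,xs=np.nonzero(m); return m.sum(),(xs.mean().round(),ys.mean().round()) if m.any() else None
print("e ref",cnt(cv2.imread("pics/e.png"),True)); print("d ref",cnt(cv2.imread("pics/d.png"),True))
im=cams.snapshot("scene")
print("now", cnt(cv2.resize(im[80:330,240:490],None,fx=2.3,fy=2.3,interpolation=cv2.INTER_CUBIC)))
```

```text
e ref (np.int64(289), (np.float64(309.0), np.float64(385.0)))
d ref (np.int64(336), (np.float64(329.0), np.float64(223.0)))
now (np.int64(0), None)
```

Call:
move_arm:
  targets:
    - {"dx": 0, "dy": 0, "dz": 0.3, "rx": 0, "ry": 0, "rz": 0}
    - {"dx": 0, "dy": 0, "dz": 0.5, "rx": 0, "ry": 0, "rz": 0}
    - {"dx": 0, "dy": 0, "dz": 0.5, "rx": 0, "ry": 0, "rz": 0}
    - {"dx": 0, "dy": 0, "dz": 0.5, "rx": 0, "ry": 0, "rz": 0}
    - {"dx": 0, "dy": 0, "dz": 0.5, "rx": 0, "ry": 0, "rz": 0}
    - {"dx": 0, "dy": 0, "dz": 0.5, "rx": 0, "ry": 0, "rz": 0}
    - {"dx": 0, "dy": 0, "dz": 0.5, "rx": 0, "ry": 0, "rz": 0}
    - {"dx": 0, "dy": 0, "dz": 0.5, "rx": 0, "ry": 0, "rz": 0}
    - {"dx": 0, "dy": 0, "dz": 0.5, "rx": 0, "ry": 0, "rz": 0}
    - {"dx": 0, "dy": 0, "dz": 0.5, "rx": 0, "ry": 0, "rz": 0}

```text
t: 14.3
tcp_pos: [0.525, -0.1993, 0.2646]
tool_rot: [0.061, 0.998, 0.0, 0.0]
force: [0.4, -0.9, 0.5]
finger_gap: 0.6
gripper_force: 0.0
```

Call:
move_arm:
  targets:
    - {"dx": -0.18, "dy": 0.8, "dz": 0, "rx": 0, "ry": 0, "rz": -0.1}
    - {"dx": -0.18, "dy": 0.8, "dz": 0, "rx": 0, "ry": 0, "rz": -0.1}
    - {"dx": -0.18, "dy": 0.8, "dz": 0, "rx": 0, "ry": 0, "rz": -0.1}
    - {"dx": -0.18, "dy": 0.8, "dz": 0, "rx": 0, "ry": 0, "rz": -0.1}
    - {"dx": -0.18, "dy": 0.8, "dz": 0, "rx": 0, "ry": 0, "rz": -0.1}
    - {"dx": -0.18, "dy": 0.8, "dz": 0, "rx": 0, "ry": 0, "rz": -0.1}
    - {"dx": -0.18, "dy": 0.8, "dz": 0, "rx": 0, "ry": 0, "rz": -0.1}
    - {"dx": -0.18, "dy": 0.8, "dz": 0, "rx": 0, "ry": 0, "rz": -0.1}
    - {"dx": -0.18, "dy": 0.8, "dz": 0, "rx": 0, "ry": 0, "rz": -0.1}
    - {"dx": -0.18, "dy": 0.8, "dz": 0, "rx": 0, "ry": 0, "rz": -0.1}

```text
t: 15.55
tcp_pos: [0.4799, 0.0013, 0.2643]
tool_rot: [0.318, 0.948, 0.0, 0.0]
force: [0.3, 1.0, 0.4]
finger_gap: 0.599
gripper_force: 0.0
```

Call:
move_arm:
  targets:
    - {"dx": -0.18, "dy": 0.8, "dz": 0, "rx": 0, "ry": 0, "rz": -0.1}
    - {"dx": -0.18, "dy": 0.8, "dz": -0.6, "rx": 0, "ry": 0, "rz": -0.1}
    - {"dx": -0.18, "dy": 0.8, "dz": -0.6, "rx": 0, "ry": 0, "rz": -0.1}
    - {"dx": -0.18, "dy": 0.8, "dz": -0.6, "rx": 0, "ry": 0, "rz": -0.1}
    - {"dx": -0.18, "dy": 0.8, "dz": -0.6, "rx": 0, "ry": 0, "rz": -0.1}
    - {"dx": -0.18, "dy": 0.8, "dz": -0.6, "rx": 0, "ry": 0, "rz": -0.1}
    - {"dx": -0.18, "dy": 0.8, "dz": -0.6, "rx": 0, "ry": 0, "rz": -0.1}
    - {"dx": -0.18, "dy": 0.8, "dz": -0.6, "rx": 0, "ry": 0, "rz": -0.1}
    - {"dx": -0.18, "dy": 0.8, "dz": -0.6, "rx": 0, "ry": 0, "rz": -0.1}
    - {"dx": -0.18, "dy": 0.8, "dz": -0.6, "rx": 0, "ry": 0, "rz": -0.1}
  claw: 80

```text
t: 16.8
tcp_pos: [0.4354, 0.2014, 0.1287]
tool_rot: [0.552, 0.834, 0.0, 0.0]
force: [0.2, -0.5, -0.1]
finger_gap: 0.797
gripper_force: 0.0
```

Run:
```python
from h import *
im=cams.snapshot("scene")[:,:,::-1]
cv2.imwrite("pics/g.png",cv2.resize(im[130:330,100:460],None,fx=2.2,fy=2.2,interpolation=cv2.INTER_CUBIC))
s=sensors.sense();x,y,_,_=s["tool_rot"];print(s["tcp_pos"],"finger heading",np.degrees(np.arctan2(2*y*y-1,2*x*y)))
```

```text
[0.43356348 0.2028535  0.12723607] finger heading 22.944071411272688
```

View pics/g.png

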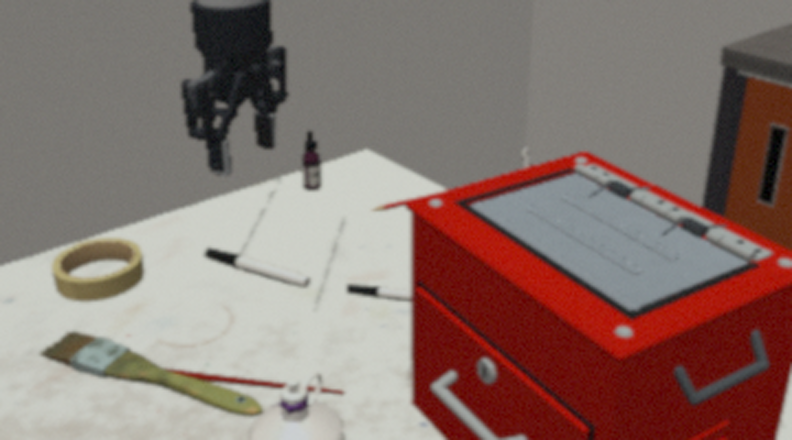

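The flap is shut, the blue bottle is gone, plum is still standing, and the marker lies below the gripper at (207,253)–(308,282).

Call:
move_arm:
  targets:
    - {"dx": 0, "dy": 0, "dz": -0.5, "rx": 0, "ry": 0, "rz": -0.02}
    - {"dx": 0, "dy": 0, "dz": -0.6, "rx": 0, "ry": 0, "rz": 0}
    - {"dx": 0, "dy": 0, "dz": -0.6, "rx": 0, "ry": 0, "rz": 0}
    - {"dx": 0, "dy": 0, "dz": -0.6, "rx": 0, "ry": 0, "rz": 0}
    - {"dx": 0, "dy": 0, "dz": -0.6, "rx": 0, "ry": 0, "rz": 0}
    - {"dx": 0, "dy": 0, "dz": -0.6, "rx": 0, "ry": 0, "rz": 0}
    - {"dx": 0, "dy": 0, "dz": -0.6, "rx": 0, "ry": 0, "rz": 0}
    - {"dx": 0, "dy": 0, "dz": -0.5, "rx": 0, "ry": 0, "rz": 0}
    - {"dx": 0, "dy": 0, "dz": -0.2, "rx": 0, "ry": 0, "rz": 0}
    - {"dx": 0, "dy": 0, "dz": -0.2, "rx": 0, "ry": 0, "rz": 0}

```text
t: 18.1
tcp_pos: [0.4351, 0.2008, 0.0035]
tool_rot: [0.556, 0.831, 0.0, 0.0]
force: [0.6, -0.7, 1.2]
finger_gap: 0.802
gripper_force: 0.0
```

Call:
move_arm:
  targets:
    - {"dx": 0, "dy": 0, "dz": 0, "rx": 0, "ry": 0, "rz": 0}
    - {"dx": 0, "dy": 0, "dz": 0, "rx": 0, "ry": 0, "rz": 0}
    - {"dx": 0, "dy": 0, "dz": 0, "rx": 0, "ry": 0, "rz": 0}
    - {"dx": 0, "dy": 0, "dz": 0, "rx": 0, "ry": 0, "rz": 0}
    - {"dx": 0, "dy": 0, "dz": 0, "rx": 0, "ry": 0, "rz": 0}
    - {"dx": 0, "dy": 0, "dz": 0, "rx": 0, "ry": 0, "rz": 0}
    - {"dx": 0, "dy": 0, "dz": 0, "rx": 0, "ry": 0, "rz": 0}
    - {"dx": 0, "dy": 0, "dz": 0, "rx": 0, "ry": 0, "rz": 0}
    - {"dx": 0, "dy": 0, "dz": 0, "rx": 0, "ry": 0, "rz": 0}
    - {"dx": 0, "dy": 0, "dz": 0, "rx": 0, "ry": 0, "rz": 0}
  claw: 0
  newtons: 30

```text
t: 19.35
tcp_pos: [0.4355, 0.2008, 0.0043]
tool_rot: [0.556, 0.831, 0.0, 0.0]
force: [0.7, 0.3, 5.1]
finger_gap: 0.168
gripper_force: 29.6
```

Call:
move_arm:
  targets:
    - {"dx": 0, "dy": 0, "dz": 1, "rx": 0, "ry": 0, "rz": 0}
    - {"dx": 0, "dy": 0, "dz": 1, "rx": 0, "ry": 0, "rz": 0}
    - {"dx": 0, "dy": 0, "dz": 1, "rx": 0, "ry": 0, "rz": 0}
    - {"dx": 0, "dy": 0, "dz": 1, "rx": 0, "ry": 0, "rz": 0}
    - {"dx": 0, "dy": 0, "dz": 1, "rx": 0, "ry": 0, "rz": 0}
    - {"dx": 0, "dy": 0, "dz": 1, "rx": 0, "ry": 0, "rz": 0}
    - {"dx": 0, "dy": 0, "dz": 1, "rx": 0, "ry": 0, "rz": 0}
    - {"dx": 0, "dy": 0, "dz": 1, "rx": 0, "ry": 0, "rz": 0}
    - {"dx": 0, "dy": 0, "dz": 1, "rx": 0, "ry": 0, "rz": 0}
    - {"dx": 0, "dy": 0, "dz": 1, "rx": 0, "ry": 0, "rz": 0}

```text
t: 20.6
tcp_pos: [0.4343, 0.2005, 0.2542]
tool_rot: [0.556, 0.831, -0.0, -0.0]
force: [-1.0, -1.0, 0.2]
finger_gap: 0.165
gripper_force: 29.5
```

Call:
move_arm:
  targets:
    - {"dx": 0.12, "dy": -0.8, "dz": 0, "rx": 0, "ry": 0, "rz": -0.049}
    - {"dx": 0.12, "dy": -0.8, "dz": 0, "rx": 0, "ry": 0, "rz": -0.049}
    - {"dx": 0.12, "dy": -0.8, "dz": 0, "rx": 0, "ry": 0, "rz": -0.049}
    - {"dx": 0.12, "dy": -0.8, "dz": 0, "rx": 0, "ry": 0, "rz": -0.049}
    - {"dx": 0.12, "dy": -0.8, "dz": 0, "rx": 0, "ry": 0, "rz": -0.049}
    - {"dx": 0.12, "dy": -0.8, "dz": 0, "rx": 0, "ry": 0, "rz": -0.049}
    - {"dx": 0.12, "dy": -0.8, "dz": 0, "rx": 0, "ry": 0, "rz": -0.049}
    - {"dx": 0.12, "dy": -0.8, "dz": 0, "rx": 0, "ry": 0, "rz": -0.049}
    - {"dx": 0.12, "dy": -0.8, "dz": 0, "rx": 0, "ry": 0, "rz": -0.049}
    - {"dx": 0.12, "dy": -0.8, "dz": 0, "rx": 0, "ry": 0, "rz": -0.049}

```text
t: 21.85
tcp_pos: [0.4645, 0.0002, 0.2534]
tool_rot: [0.658, 0.753, -0.0, -0.001]
force: [0.2, -0.3, -0.3]
finger_gap: 0.166
gripper_force: 29.5
```

Call:
move_arm:
  targets:
    - {"dx": 0.12, "dy": -0.8, "dz": 0, "rx": 0, "ry": 0, "rz": -0.049}
    - {"dx": 0.12, "dy": -0.8, "dz": 0, "rx": 0, "ry": 0, "rz": -0.049}
    - {"dx": 0.12, "dy": -0.8, "dz": 0, "rx": 0, "ry": 0, "rz": -0.049}
    - {"dx": 0.12, "dy": -0.8, "dz": 0, "rx": 0, "ry": 0, "rz": -0.049}
    - {"dx": 0.12, "dy": -0.8, "dz": 0, "rx": 0, "ry": 0, "rz": -0.049}
    - {"dx": 0.12, "dy": -0.8, "dz": 0, "rx": 0, "ry": 0, "rz": -0.049}
    - {"dx": 0.12, "dy": -0.8, "dz": 0, "rx": 0, "ry": 0, "rz": -0.049}
    - {"dx": 0.12, "dy": -0.8, "dz": 0, "rx": 0, "ry": 0, "rz": -0.049}
    - {"dx": 0.12, "dy": -0.8, "dz": 0, "rx": 0, "ry": 0, "rz": -0.049}
    - {"dx": 0.1, "dy": -0.75, "dz": 0, "rx": 0, "ry": 0, "rz": -0.049}

```text
t: 23.1
tcp_pos: [0.4948, -0.1995, 0.2538]
tool_rot: [0.749, 0.662, 0.0, 0.0]
force: [0.5, -0.0, 0.4]
finger_gap: 0.166
gripper_force: 29.4
```

Run:
```python
from h import *
im=cams.snapshot("scene")[:,:,::-1]
cv2.imwrite("pics/h.png",cv2.resize(im[80:330,240:490],None,fx=2.3,fy=2.3,interpolation=cv2.INTER_CUBIC))
```

```text
(no output)
```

View pics/h.png

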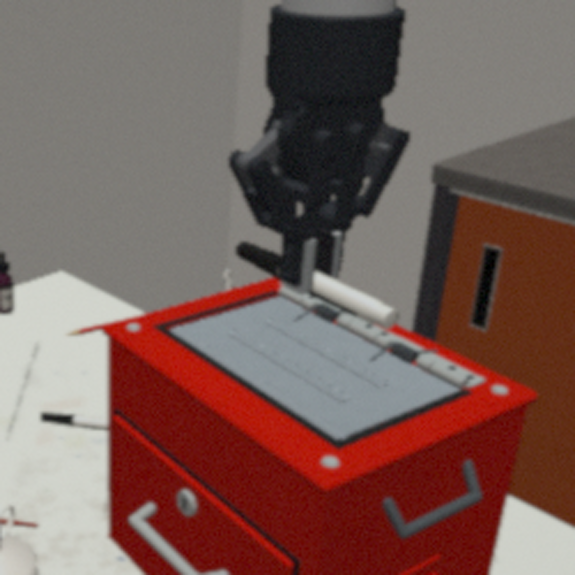

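The marker is held at mid-length, parallel to the slot, above the flap. Next I'll push in.

Call:
move_arm:
  targets:
    - {"dx": 0, "dy": 0, "dz": -0.45, "rx": 0, "ry": 0, "rz": 0}
    - {"dx": 0, "dy": 0, "dz": -0.45, "rx": 0, "ry": 0, "rz": 0}
    - {"dx": 0, "dy": 0, "dz": -0.45, "rx": 0, "ry": 0, "rz": 0}
    - {"dx": 0, "dy": 0, "dz": -0.45, "rx": 0, "ry": 0, "rz": 0}
    - {"dx": 0, "dy": 0, "dz": -0.45, "rx": 0, "ry": 0, "rz": 0}
    - {"dx": 0, "dy": 0, "dz": -0.45, "rx": 0, "ry": 0, "rz": 0}
    - {"dx": 0, "dy": 0, "dz": -0.45, "rx": 0, "ry": 0, "rz": 0}
    - {"dx": 0, "dy": 0, "dz": -0.45, "rx": 0, "ry": 0, "rz": 0}
    - {"dx": 0, "dy": 0, "dz": -0.4, "rx": 0, "ry": 0, "rz": 0}
    - {"dx": 0, "dy": 0, "dz": -0.3, "rx": 0, "ry": 0, "rz": 0}

```text
t: 24.4
tcp_pos: [0.4941, -0.1979, 0.1455]
tool_rot: [0.749, 0.663, -0.0, -0.001]
force: [-0.9, 1.1, 2.0]
finger_gap: 0.169
gripper_force: 30.7
```

Call:
move_arm:
  targets:
    - {"dx": 0, "dy": 0, "dz": -0.15, "rx": 0, "ry": 0, "rz": 0}
    - {"dx": 0, "dy": 0, "dz": 0, "rx": 0, "ry": 0, "rz": 0}
    - {"dx": 0, "dy": 0, "dz": 0, "rx": 0, "ry": 0, "rz": 0}
    - {"dx": 0, "dy": 0, "dz": 0, "rx": 0, "ry": 0, "rz": 0}
    - {"dx": 0, "dy": 0, "dz": 0, "rx": 0, "ry": 0, "rz": 0}
    - {"dx": 0.1, "dy": 0, "dz": 0, "rx": 0, "ry": 0, "rz": 0}
    - {"dx": 0.1, "dy": 0, "dz": 0, "rx": 0, "ry": 0, "rz": 0}
    - {"dx": 0, "dy": 0, "dz": 0, "rx": 0, "ry": 0, "rz": 0}
    - {"dx": 0, "dy": 0, "dz": 0, "rx": 0, "ry": 0, "rz": 0}
    - {"dx": 0, "dy": 0, "dz": 0, "rx": 0, "ry": 0, "rz": 0}
  claw: 50

```text
t: 25.65
tcp_pos: [0.498, -0.198, 0.1428]
tool_rot: [0.749, 0.663, -0.001, -0.001]
force: [-4.0, -1.6, 7.5]
finger_gap: 0.502
gripper_force: 1.4
```

Run:
```python
from h import *
def white(i):
    i=i.astype(int); m=(i.min(2)>150); ys,xs=np.nonzero(m[100:185,75:215].T if 0 else m); return m
im=cams.snapshot("scene"); ref=cv2.imread("pics/h.png"); ref=cv2.resize(ref,(250,250),interpolation=cv2.INTER_AREA)[:,:,::-1]
print("h", white(ref[105:150,125:180]).sum())
c=im[80:330,240:490]
for r in [c[100:190,75:205]]:
    m=white(r); ys,xs=np.nonzero(m); print("now",m.sum(), (xs.mean()+75,ys.mean()+100) if m.any() else None)
cv2.imwrite("pics/i.png",c[:,:,::-1])
# coarse brightness map of opening
print(cv2.resize(cv2.cvtColor(c,cv2.COLOR_RGB2GRAY)[110:195,70:205],(27,17),interpolation=cv2.INTER_AREA))
```

```text
h 328
now 124 (np.float64(185.82258064516128), np.float64(155.3951612903226))
[[129 129 128 128 128 130 136 135  77  30  31  31  32  31  31  31  29  27
   81 135 135 135 120  41  38  59  61]
 [129 128 128 128 128 138 136 135 107  30  30  31  32  32  31  30  29  34
  106 133 135 135 107  40  41  61  61]
 [128 129 128 128 128 138 135 124  88  30  31  31  27  27  27  28  26  39
   55  56 122 135  93  39  44  62  62]
 [128 129 128 124 112 100  82  73  60  54  36  29  30  28  31  43  30  52
   57  43 130 135  78  39  48  61  61]
 [119 105  88  76  70  63  58  78  97  48  32  28  42  36  28  30  31  44
   41  74 135 134  63  39  53  61  62]
 [ 73  67  60  52  45  55  94  81  57  30  27  29  35  28  27  25  34  47
   32  98 135 131  51  38  56  62  62]
 [ 49  45  44  43  43  38  51  38  46  28  25  31  30  27  29  26  65  98
   47 104  97 111  45  39  59  61  64]
 [ 67  51  44  44  43  35  36  27  40  45  59  37  32  33  28  26  36  40
   86 149 141 116  75  55  61  61  62]
 [ 74  73  59  46  43  37  33  27  30  37  49  38  66  61  43  27  31  35
  101  97  62  86 124 111  79  66  63]
 [ 72
[... 199 characters left out ...]
 117 109 136 158 149]
 [ 46  56  69  73  74  74  67  45  32  31  35 111 120  35  28  83 125 126
  126 125 128 128 127 128 115 105 112]
 [ 47  46  50  66  73  74  74  73  58  38  75 121 115  31  30  93 123 123
  128 127 128 128 127 125 102  71  62]
 [ 46  47  47  47  59  72  74  74  73  67  61 110 116  37  35 109 127 124
  125 124 127 118  86  63  65  71  72]
 [ 46  46  45  46  46  52  68  73  74  75  73  64  88 109  82 122 126 127
  124 103  72  61  68  72  72  72  71]
 [ 46  46  46  46  47  44  47  62  73  74  73  74  68  69 108 126 119  91
   66  63  71  73  72  71  69  61  50]
 [ 45  46  45  46  47  46  45  45  57  70  73  73  73  72  62  69  61  67
   72  72  71  71  70  60  47  43  43]]
```

Call:
move_arm:
  targets:
    - {"dx": -0.1, "dy": 0, "dz": 0.2, "rx": 0, "ry": 0, "rz": 0}
    - {"dx": 0, "dy": 0, "dz": 0.5, "rx": 0, "ry": 0, "rz": 0}
    - {"dx": 0, "dy": 0, "dz": 0.5, "rx": 0, "ry": 0, "rz": 0}
    - {"dx": 0, "dy": 0, "dz": 0.5, "rx": 0, "ry": 0, "rz": 0}
    - {"dx": 0, "dy": 0, "dz": 0.5, "rx": 0, "ry": 0, "rz": 0}
    - {"dx": 0, "dy": 0, "dz": 0.5, "rx": 0, "ry": 0, "rz": 0}
    - {"dx": 0, "dy": 0, "dz": 0.6, "rx": 0, "ry": 0, "rz": 0}
    - {"dx": 0, "dy": 0, "dz": 0.8, "rx": 0, "ry": 0, "rz": 0}
    - {"dx": 0, "dy": 0, "dz": 0.8, "rx": 0, "ry": 0, "rz": 0}
    - {"dx": 0, "dy": 0, "dz": 0.8, "rx": 0, "ry": 0, "rz": 0}

```text
t: 26.95
tcp_pos: [0.4973, -0.1981, 0.2864]
tool_rot: [0.749, 0.663, 0.0, 0.0]
force: [0.6, -0.2, -0.2]
finger_gap: 0.496
gripper_force: 0.0
```

Call:
move_arm:
  targets:
    - {"dx": 0, "dy": 0.8, "dz": 0.4, "rx": 0, "ry": 0, "rz": 0}
    - {"dx": 0, "dy": 0.8, "dz": 0.4, "rx": 0, "ry": 0, "rz": 0}
    - {"dx": 0, "dy": 0.8, "dz": 0.4, "rx": 0, "ry": 0, "rz": 0}
    - {"dx": 0, "dy": 0.8, "dz": 0, "rx": 0, "ry": 0, "rz": 0}
    - {"dx": 0, "dy": 0.8, "dz": 0, "rx": 0, "ry": 0, "rz": 0}
    - {"dx": 0, "dy": 0.8, "dz": 0, "rx": 0, "ry": 0, "rz": 0}
    - {"dx": 0, "dy": 0.8, "dz": 0, "rx": 0, "ry": 0, "rz": 0}
    - {"dx": 0, "dy": 0.8, "dz": 0, "rx": 0, "ry": 0, "rz": 0}
    - {"dx": 0, "dy": 0.8, "dz": 0, "rx": 0, "ry": 0, "rz": 0}
    - {"dx": 0, "dy": 0.8, "dz": 0, "rx": 0, "ry": 0, "rz": 0}

```text
t: 28.2
tcp_pos: [0.4967, 0.0034, 0.3146]
tool_rot: [0.749, 0.663, -0.0, -0.0]
force: [0.2, 0.2, 1.1]
finger_gap: 0.502
gripper_force: 0.0
```

Run:
```python
from h import *
im=cams.snapshot("scene")[:,:,::-1]
now=cv2.GaussianBlur(im,(5,5),0).astype(int); ref=cv2.resize(cv2.imread("pics/scene0.png"),(560,420),interpolation=cv2.INTER_AREA)
d=np.abs(now-cv2.GaussianBlur(ref,(3,3),0).astype(int)).max(2)>45
k,l,st,ce=cv2.connectedComponentsWithStats(d.astype(np.uint8))
print([(s.tolist(),c.round().tolist()) for s,c in zip(st[1:],ce[1:]) if s[4]>5])
```

```text
[([34, 0, 45, 63, 2349], [55.0, 28.0]), ([267, 0, 44, 16, 655], [288.0, 7.0]), ([0, 17, 34, 180, 5502], [16.0, 110.0]), ([295, 21, 13, 3, 20], [302.0, 22.0]), ([269, 22, 6, 2, 7], [271.0, 22.0]), ([251, 32, 73, 105, 4380], [288.0, 78.0]), ([63, 63, 10, 4, 26], [68.0, 65.0]), ([43, 71, 39, 70, 1642], [65.0, 100.0]), ([0, 199, 4, 5, 13], [1.0, 201.0]), ([18, 198, 54, 95, 3855], [46.0, 244.0]), ([14, 209, 9, 23, 69], [17.0, 219.0]), ([0, 211, 4, 9, 16], [1.0, 215.0]), ([268, 210, 11, 30, 247], [273.0, 226.0]), ([2, 212, 7, 18, 43], [5.0, 221.0]), ([8, 213, 7, 21, 44], [10.0, 222.0]), ([193, 242, 48, 18, 171], [210.0, 250.0])]
```

Run:
```python
from h import *
from station import order
im=cams.snapshot("top")[:,:,::-1]
now=cv2.GaussianBlur(im,(5,5),0).astype(int); ref=cv2.resize(cv2.imread("pics/top0.png"),(560,420),interpolation=cv2.INTER_AREA)
d=np.abs(now-cv2.GaussianBlur(ref,(3,3),0).astype(int)).max(2)>40
k,l,st,ce=cv2.connectedComponentsWithStats(d.astype(np.uint8))
r=[(s.tolist()) for s in st[1:] if s[4]>8];print(r)
bad=[s for s in r if 335<=s[0]<=470 and 155<=s[1]<275 and s[4]<2000 ]
print("bad",bad)
if not bad: print(order.sign_off())
```

```text
[[253, 113, 174, 307, 31063], [220, 175, 15, 16, 190], [387, 180, 10, 4, 32], [337, 206, 4, 5, 13], [190, 232, 55, 30, 548], [391, 297, 3, 5, 12], [270, 301, 15, 10, 65], [351, 303, 20, 23, 197], [408, 312, 13, 6, 50], [399, 315, 23, 33, 543], [0, 360, 17, 25, 235]]
bad [[387, 180, 10, 4, 32], [337, 206, 4, 5, 13]]
```

Call:
move_arm:
  targets:
    - {"dx": -0.4, "dy": 1, "dz": 0, "rx": 0, "ry": 0, "rz": 0}
    - {"dx": -0.4, "dy": 1, "dz": 0, "rx": 0, "ry": 0, "rz": 0}
    - {"dx": -0.4, "dy": 1, "dz": 0, "rx": 0, "ry": 0, "rz": 0}
    - {"dx": -0.4, "dy": 1, "dz": 0, "rx": 0, "ry": 0, "rz": 0}
    - {"dx": -0.4, "dy": 1, "dz": 0, "rx": 0, "ry": 0, "rz": 0}
    - {"dx": -0.4, "dy": 1, "dz": 0, "rx": 0, "ry": 0, "rz": 0}
    - {"dx": -0.4, "dy": 1, "dz": 0, "rx": 0, "ry": 0, "rz": 0}
    - {"dx": -0.4, "dy": 1, "dz": 0, "rx": 0, "ry": 0, "rz": 0}
    - {"dx": -0.4, "dy": 1, "dz": 0, "rx": 0, "ry": 0, "rz": 0}
    - {"dx": -0.4, "dy": 1, "dz": 0, "rx": 0, "ry": 0, "rz": 0}

```text
t: 29.55
tcp_pos: [0.3969, 0.2523, 0.3149]
tool_rot: [0.749, 0.663, -0.0, 0.0]
force: [-0.5, 0.1, -0.1]
finger_gap: 0.498
gripper_force: 0.0
```

Run:
```python
from h import *
im=cams.snapshot("top")[:,:,::-1]
now=cv2.GaussianBlur(im,(5,5),0).astype(int); ref=cv2.resize(cv2.imread("pics/top0.png"),(560,420),interpolation=cv2.INTER_AREA)
D=np.abs(now-cv2.GaussianBlur(ref,(3,3),0).astype(int)).max(2);d=D>40
k,l,st,ce=cv2.connectedComponentsWithStats(d.astype(np.uint8))
print([(s.tolist()) for s in st[1:] if s[4]>8]); print("flap max/mean diff",D[183:245,366:448].max(),D[183:245,366:448].mean())
```

```text
[[221, 176, 13, 14, 140], [89, 217, 95, 203, 12603], [83, 233, 5, 39, 98], [215, 234, 27, 12, 59], [191, 246, 22, 15, 164], [88, 274, 2, 10, 11], [80, 283, 5, 41, 89]]
flap max/mean diff 35 11.16778127458694
```

Only the blue bottle, the marker and the arm differ from the first picture. The flap is shut and everything else is where it was.

```bash
python3 -c "
from station import order;print(order.sign_off())"
```

```text
the job is handed in; nothing more can be done
None
```

The blue ink bottle and the larger white marker went through the slot into the solvent-waste box; the final camera comparison showed the flap shut and the plum ink undisturbed, and the job is handed in at about 30 s of the 61 s allowed.

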